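Fetch the stamp box from behind the bead case

ROBOT

A 6-joint arm with a two-finger parallel gripper is mounted at the origin on the work surface. World frame = base frame: x ahead of the robot, y to its left, z up, the work surface at z = 0. Lengths are in mm, angles in degrees, forces in N, time in s.
With the tool pointing down it reaches from about 275 to 825 mm from the base axis. Payload 4.9 kg.
Tool frame: the origin (TCP) lies on the front face of the gripper's body, between the roots of the fingers; the fingertips stand arm.tip_extent ahead of it and the grasp point (between the pads) lies 54 mm ahead of it (arm.tip_extent is the distance from the TCP to the fingertips, in mm); z points along the fingers, y is the line along which they close (so a half turn about z gives the same grasp; the last joint's range is limited). The gripper opens to 85 mm and grips with 20 to 120 N. Pads are 22 mm wide; open, the fingers measure 114 mm over their backs; the gripper's body (76 mm by 85 mm) begins 54 mm behind the grasp point. The pads swing forward as they close: fully open they stand 13 mm farther back than shut.
Start: joints at [-7.689, 18.69, -11.035, 60.275, 0, 82.311], TCP at [550.017, 0.009, 303.881] pointing down, gripper open.
Joint ranges: [-152.03, 152.03], [-55.5, 102.48], [-74.3, 77.21], [-110.64, 120.58], [-84.22, 78.4], [-180, 180]. Speed limits (degrees/s): [147.25, 147.25, 180, 180, 180, 180].

INTERFACE

Orientations are given as [roll, pitch, yaw] about the fixed x, y, z axes, in that order (R = Rz(yaw) Ry(pitch) Rx(roll)).
In Python, from workcell import arm gives the robot as it stands.
- The arm moves only by the tool send_path, called after ">>>" as name(argument=value, ...) on one line, values as JSON. Schema: {"type":"object","properties":{"steps":{"type":"string"},"grip_n":{"type":"number"},"only":{"type":"string"},"quiet":{"type":"boolean"},"lines":{"type":"string"}},"required":["steps"],"additionalProperties":false}. steps is a string of 1 to 20 rows, parted by semicolons, with the numbers parted by commas; each row has 7 numbers: a rotation vector rx, ry, rz in units of 10 degrees, then dx, dy, dz in shares of the most that a row can go, 1 being 62.5 mm, then the opening from 0.0 (shut) to 1.0 (fully open); each row shifts and turns the commanded pose from where the row before left it, along the tool's axes as they then stand; what a row does not reach is not made up. A row lasts 1/8 s, in which the tool goes at most 62.5 mm and 10.7 degrees, less where a joint would pass 70% of its speed; a pose out of reach is approached as far as the arm can. The fingers move at their own pace and stop on an object; grip_n is the grip in N (left out, the last holds). Time passes only in rows, so rows that do not move let the fingers close. The tool returns the time, the measured TCP pose, the force, the opening and the grip force at its end. only (a regular expression) keeps the lines of the reply that match it, lines (a string "A,B") keeps lines A to B, and quiet returns only ok. Input that does not fit is refused with a message, and nothing moves.
- arm.get_state(): the state, without advancing time (a new reading comes with each control period).
- arm.grab_frame(name): name is "scene" or "side" or "wrist"; returns a dict with "img" (480x640x3 uint8, red, green, blue), "camera_matrix" (3x3 intrinsics, pixels), "extrinsics" (4x4, takes a point from camera to world coordinates). Camera axes: x right, y down, z forward; pixel columns grow to the right and rows downward; lengths in mm; the calibration is good to about 2 mm. A picture is of the moment at which its call begins. There is no depth.
- arm.hand_in(): hands the job in; it is judged then, once.
The state is a dict: "t": time; "qpos": joint angles; "joint_velocities": joint speeds; "tau": joint torques, N m; "tool_pos": TCP position; "tcp_rot": TCP orientation; "wrist_force": force on the tool from outside, world axes, zero at the start; "wrist_torque": the same for the moment, N m; "width": opening from 0.0 (shut) to 1.0 (fully open); "finger_force": force on a finger pad.
Only numpy, scipy, OpenCV 4.12 (cv2) and the standard library are available. Lean on these libraries where they do the work, as an engineer would, in place of code of your own. Each camera call takes 0.05 s, during which the arm holds its last target. There are 200 camera calls.

TASK

The red stamp box stands at the back of its lane in the grey storage tray, boxed in by the white bead case with the yellow handle. First lift that case out and set it upright in the middle of the cork pad, leaving the red box in its lane meanwhile; then take out the red box and stand it upright in the middle of the blue cutting mat. Let go of both.

Things in the scene. Friction and masses are not known exactly. Their poses are not given: they have to be found in the camera images.
- bead_case: White bead case, yellow handle, about 0.3 kg: 50 (x) x 100 (y) x 70 (z) mm. Origin: centre of its underside; z up, -x to the tray's front (robot side). Handle: bar 14 mm wide (x), 62 long (y), 94 to 110 mm above the origin, centred over the case; pinch it across x. Its rear face is 8 mm from the red box: no room for a finger. The other lane's case (black handle) is not wanted.
- stamp_box: Red stamp box, black lid seam, about 0.22 kg: 40 (x) x 100 (y) x 70 (z) mm. Origin: centre of its underside; z up, x along its 40 mm side, the one to grip. It stands behind (+x of) the bead case in a fixed grey tray turned the same way: floor 5 mm thick, walls and middle divider 18 mm high, lanes 130 mm apart, some 35 mm free behind the box. A wooden box is in the other lane.
- cork_pad: Cork pad fixed to the bench, 160 x 160 mm, 4 mm thick. Origin: centre of its underside (bench level); its top is 4 mm above. On the left or right side, nearer the robot than the tray.
- work_mat: Light blue cutting mat with a white grid, fixed to the bench, 160 x 160 mm, 4 mm thick. Origin: centre of its underside (bench level); its top is 4 mm above. The cork pad is on the other side.

How it is judged:
By the outcome, as a careful person would: the job done as asked, in the order asked, and still so for the second after the job is handed in, with the robot touching nothing.
It also fails if it takes over 64 s, if anything falls off the work surface, if the arm or the gripper's body presses on something with over 40 N, if the wrist force passes 120 N, or if a joint passes its speed limit or range.

## Working session

There is one attempt and no reset: what is moved stays moved. The work goes in short steps, Python scripts to look and compute and a tool call to move; the robot and the scene stay as the last step left them, time stands still between calls to the robot, and variables do not carry over. Pictures are saved under pics/ and viewed, at most 10 in all, crops included, and the job is handed in when it is done.

```bash
ls; mkdir -p pics; python3 - <<'E'
from workcell import arm
import cv2,pickle
s=arm.get_state();print(s,arm.tip_extent)
d={}
for n in("scene","side","wrist"):
    f=arm.grab_frame(n);d[n]=f;cv2.imwrite(f"pics/{n}0.png",f["img"][:,:,::-1])
    print(n,f["camera_matrix"].tolist(),f["extrinsics"].round(3).tolist())
pickle.dump(d,open("f0.pkl","wb"))
E
```

```text
pics
workcell.py
{'t': 0.0, 'qpos': array([-7.68661611e+00,  1.87333435e+01, -1.10933864e+01,  6.02732967e+01,
       -7.58386893e-04,  8.23097800e+01]), 'joint_velocities': array([ 0.04245367, -0.00244649,  0.01611939,  0.02449726, -0.00073504,
       -0.10293003]), 'tau': array([-1.24197268e-03, -4.43398941e+01,  2.62443137e+01,  1.56443648e-02,
       -1.97191571e-04, -6.55614656e-06]), 'tool_pos': array([5.49538247e+02, 9.44707129e-02, 3.03081500e+02]), 'tcp_rot': array([-1.79900772e+02, -1.26336894e-02,  9.00035937e+01]), 'wrist_force': array([ 0.84612637, -0.58563978, -0.80402528]), 'wrist_torque': array([-0.05643398, -0.02642996,  0.01781999]), 'finger_force': 0.0, 'width': 1.0000696600375614} 72.6
scene [[586.6083378077105, 0.0, 322.75814511992945], [0.0, 586.6083378077105, 252.65129697218734], [0.0, 0.0, 1.0]] [[-0.751, 0.484, -0.449, 956.847], [0.66, 0.546, -0.516, 508.93], [-0.005, -0.684, -0.73, 721.612], [0.0, 0.0, 0.0, 1.0]]
side [[550.4497365630423, 0.0, 328.2035929530792], [0.0, 550.4497365630423, 239.20885332134085], [0.0, 0.0, 1.0]] [[-0.997, -0.064, 0.043, 517.833], [-0.076, 0.712, -0.698, 617.286], [0.015, -0.699, -0.715, 634.836], [0.0, 0.0, 0.0, 1.0]]
wrist [[344.124905933405, 0.0, 319.40601538752696], [0.0, 344.124905933405, 240.7463518890584], [0.0, 0.0, 1.0]] [[1.0, 0.001, -0.001, 549.9], [0.001, -0.951, -0.31, 79.932], [-0.001, 0.31, -0.951, 373.521], [0.0, 0.0, 0.0, 1.0]]
```

View pics/scene0.png

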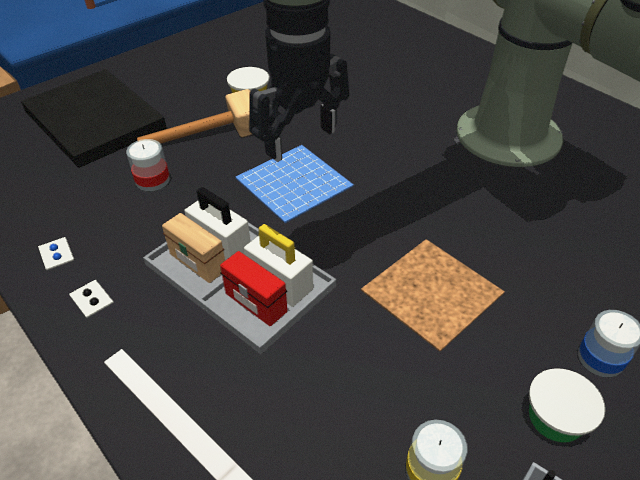

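View pics/side0.png

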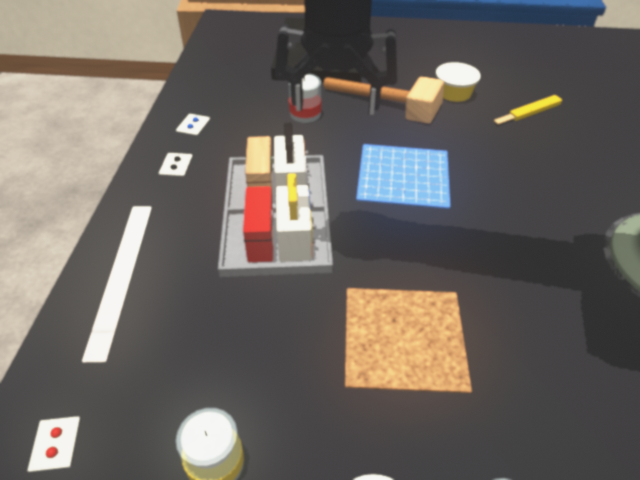

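The scene view shows the tray with the yellow-handled case at about (278,260), the red box at (255,287), the cork pad centred near (433,294) and the mat near (295,183). The side view agrees. I'll measure the pads by colour and enlarge the tray.

```bash
cat >h.py <<'E'
import numpy as np,cv2,pickle
def ray(f,uv,z):
    K,T=f["camera_matrix"],f["extrinsics"]
    d=T[:3,:3]@np.linalg.inv(K)@np.array([uv[0],uv[1],1.]);o=T[:3,3]
    return (o+d*(z-o[2])/d[2])[:2]
def proj(f,P):
    T=np.linalg.inv(f["extrinsics"]);p=(T[:3,:3]@np.atleast_2d(P).T+T[:3,3:])
    q=f["camera_matrix"]@p;return (q[:2]/q[2]).T
def blob(f,lo,hi):
    h=cv2.cvtColor(f["img"],cv2.COLOR_RGB2HSV);m=cv2.inRange(h,lo,hi)
    m=cv2.morphologyEx(m,cv2.MORPH_CLOSE,np.ones((5,5)))
    return m,h
def big(m,roi):
    z=np.zeros_like(m);x0,y0,x1,y1=roi;z[y0:y1,x0:x1]=m[y0:y1,x0:x1]
    c=cv2.findContours(z,cv2.RETR_EXTERNAL,cv2.CHAIN_APPROX_NONE)[0]
    return max(c,key=cv2.contourArea)
E
python3 - <<'E'
from h import *
d=pickle.load(open("f0.pkl","rb"))
for n,nm,lo,hi,roi in [("scene","cork",(5,80,60),(22,255,255),(350,230,520,360)),("side","cork",(5,80,60),(22,255,255),(335,280,480,400)),("scene","mat",(95,60,80),(120,255,255),(220,135,370,230)),("side","mat",(95,60,80),(120,255,255),(345,135,460,215))]:
    f=d[n];c=big(blob(f,lo,hi)[0],roi)
    w=np.array([ray(f,p[0],4) for p in c]).astype(np.float32)
    print(n,nm,cv2.minAreaRect(w))
a=cv2.resize(d["scene"]["img"][180:355,140:340],None,fx=3.0,fy=3.0,interpolation=cv2.INTER_CUBIC)
cv2.imwrite("pics/a.png",a[:,:,::-1])
b=cv2.resize(d["side"]["img"][115:280,210:340],None,fx=3.6,fy=3.6,interpolation=cv2.INTER_CUBIC)
cv2.imwrite("pics/b.png",b[:,:,::-1])
E
```

```text
scene cork ((439.9429931640625, 176.65505981445312), (163.03753662109375, 162.04299926757812), 2.0735907554626465)
side cork ((437.4540100097656, 176.4185028076172), (163.82315063476562, 166.1318817138672), 2.1638407707214355)
scene mat ((433.23541259765625, -176.09178161621094), (164.60679626464844, 163.29293823242188), 87.65580749511719)
side mat ((431.3160400390625, -177.11306762695312), (174.86294555664062, 166.6977081298828), 87.72859954833984)
```

View pics/a.png

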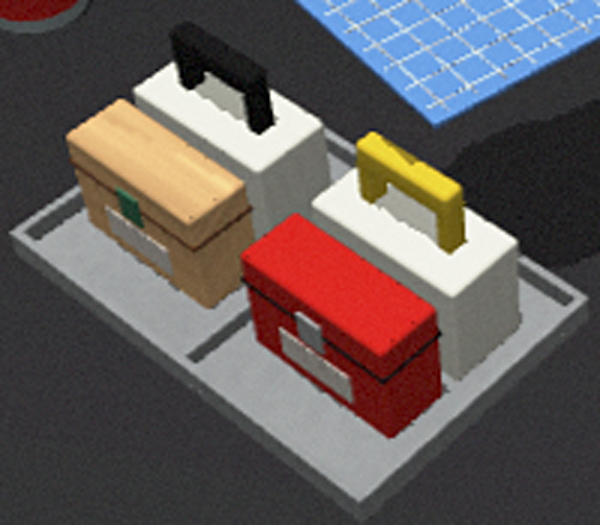

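View pics/b.png

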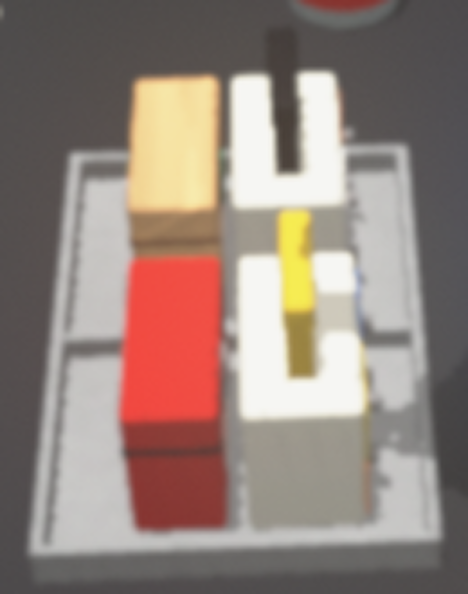

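Crops: red lid, case top and handle top corners are clear in both. I'll convert those corners at their known heights.

```bash
python3 - <<'E'
from h import *
d=pickle.load(open("f0.pkl","rb"))
S=lambda L:[((u+.5)/3+139.5,(v+.5)/3+179.5) for u,v in L]
B=lambda L:[((u+.5)/3.6+209.5,(v+.5)/3.6+114.5) for u,v in L]
for n,nm,z,P in [("scene","red",75,S([(298,214),(440,305),(388,355),(244,258)])),("scene","white",75,S([(345,175),(520,240),(455,295),(312,203)])),("scene","handle",115,S([(370,133),(465,182),(447,193),(358,143)])),
 ("side","red",75,B([(132,257),(219,257),(219,420),(121,418)])),("side","white",75,B([(238,254),(352,254),(368,414),(240,417)])),("side","handle",115,B([(280,211),(312,211),(314,310),(284,310)]))]:
    w=np.array([ray(d[n],p,z) for p in P]).astype(np.float32);print(n,nm,w.mean(0).round(1),cv2.minAreaRect(w),w.round(0).tolist())
E
```

```text
scene red [662.7  15.7] ((662.7578125, 16.017433166503906), (38.40986633300781, 97.34294891357422), 9.54488468170166) [[652.0, -35.0], [636.0, 59.0], [674.0, 67.0], [689.0, -28.0]]
scene white [616.4   8.4] ((610.8458862304688, 7.547882080078125), (47.50935745239258, 99.23516845703125), 9.164955139160156) [[617.0, -42.0], [579.0, 53.0], [627.0, 59.0], [642.0, -37.0]]
scene handle [609.8   6.3] ((610.1444702148438, 6.977571487426758), (10.833015441894531, 59.41712951660156), 13.381327629089355) [[612.0, -23.0], [598.0, 35.0], [609.0, 35.0], [620.0, -21.0]]
side red [661.9  13.8] ((661.5629272460938, 14.03049087524414), (39.0999755859375, 102.46232604980469), 7.768291473388672) [[688.0, -34.0], [650.0, -38.0], [635.0, 62.0], [674.0, 65.0]]
side white [609.6   6.9] ((609.2909545898438, 6.4844818115234375), (51.27039337158203, 102.56561279296875), 8.613812446594238) [[642.0, -40.0], [593.0, -45.0], [576.0, 53.0], [627.0, 60.0]]
side handle [609.1   7.6] ((609.44384765625, 7.617082595825195), (13.258856773376465, 62.217529296875), 7.4010820388793945) [[620.0, -22.0], [607.0, -24.0], [599.0, 38.0], [611.0, 39.0]]
```

Both views agree: case centre (610,7), red box (662,15), tray yaw about 8.9°, cork (439,176.5), mat (432,-176.5). The 53 mm spacing and the sizes match. I'll turn and approach above the handle.

Units first: shifts go in shares of 62.5 mm and turns go in units of 10 degrees. So 20 mm is 0.32, -1 mm is -0.016, -8.9 degrees is -0.89.

>>> send_path(steps="0,0,-0.89,0,0,0,1;0,0,0,-0.016,0.32,0.32,0.6;0,0,0,-0.016,0.32,0.32,0.6;0,0,0,0,0.32,0.32,0.6;0,0,0,0,0,0.32,0.6;0,0,0,0,0,0.32,0.6;0,0,0,0,0,0,0.6;0,0,0,0,0,0,0.6;0,0,0,0,0,0,0.6", grip_n=30)

```text
t: 1.27
tool_pos: [610.2, 7.2, 205.0]
tcp_rot: [179.9, 0.0, 98.9]
wrist_force: [-0.3, 0.2, -0.0]
width: 0.598
finger_force: 0.0
```

```bash
python3 - <<'E'
from workcell import arm
import cv2
print(arm.get_state())
f=arm.grab_frame("wrist");cv2.imwrite("pics/w1.png",f["img"][:,:,::-1])
E
```

```text
{'t': 1.275, 'qpos': array([-6.24776759e+00,  2.93659301e+01, -9.70524820e+00,  5.08269805e+01,
        1.25613053e-03,  7.48550886e+01]), 'joint_velocities': array([-0.06132039, -0.06931669, -0.18080094, -0.11658293,  0.02182795,
       -0.00938514]), 'tau': array([-8.94358072e-04, -5.16582406e+01,  2.42246193e+01,  9.37225996e-03,
       -1.96891318e-05,  2.61366404e-05]), 'tool_pos': array([610.17038378,   7.24438176, 204.9873254 ]), 'tcp_rot': array([1.79901368e+02, 2.53946334e-02, 9.88971231e+01]), 'wrist_force': array([-0.33387525,  0.18998423, -0.02239322]), 'wrist_torque': array([-0.01830829, -0.04708968,  0.00110153]), 'finger_force': 0.0, 'width': 0.5983325824106729}
```

View pics/w1.png

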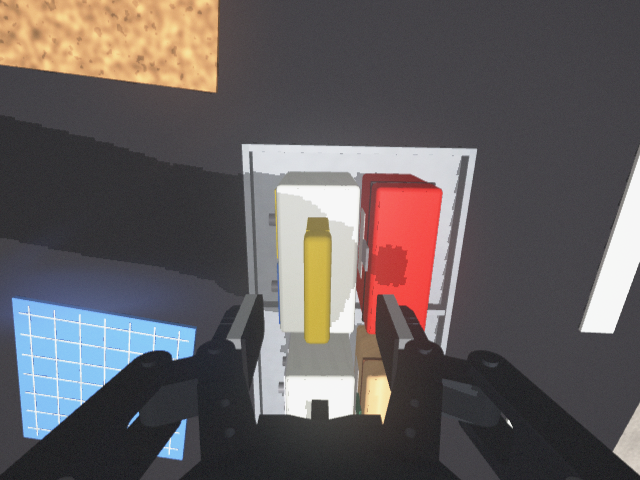

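The wrist view shows the handle (col 317) centred between the fingers (250 and 390) and square to them. I'll descend and grip.

Scaled: 8 mm is 0.128, 20 mm is 0.32.

>>> send_path(steps="0,0,0,0,0,0.32,0.6;0,0,0,0,0,0.192,0.6;0,0,0,0,0,0.128,0.6;0,0,0,0,0,0,0.6;0,0,0,0,0,0,0;0,0,0,0,0,0,0;0,0,0,0,0,0,0;0,0,0,0,0,0,0;0,0,0,0,0,0,0;0,0,0,0,0,0,0;0,0,0,0,0,0,0", grip_n=50)

```text
t: 2.7
tool_pos: [609.8, 7.2, 164.5]
tcp_rot: [180.0, 0.0, 98.9]
wrist_force: [-1.7, -0.9, 6.0]
width: 0.156
finger_force: 50.0
```

Scaled: -12 mm is -0.192, -8 mm is -0.128.

>>> send_path(steps="0,0,0,0,0,-0.064,0;0,0,0,0,0,-0.128,0;0,0,0,0,0,-0.192,0;0,0,0,0,0,-0.192,0;0,0,0,0,0,-0.192,0;0,0,0,0,0,-0.192,0;0,0,0,0,0,0,0;0,0,0,0,0,0,0", grip_n=50)

```text
t: 3.7
tool_pos: [609.4, 7.3, 223.7]
tcp_rot: [-180.0, -0.0, 98.9]
wrist_force: [-0.2, 0.0, -3.5]
width: 0.155
finger_force: 48.8
```

```bash
python3 - <<'E'
from workcell import arm
import cv2
f=arm.grab_frame("scene");g=arm.grab_frame("side")
import numpy as np
a=cv2.resize(f["img"][130:355,120:400],None,fx=1.4,fy=1.4);b=cv2.resize(g["img"][60:285,150:430],None,fx=1.4,fy=1.4)
cv2.imwrite("pics/lift.png",np.hstack([a,b])[:,:,::-1])
E
```

```text
(no output)
```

View pics/lift.png

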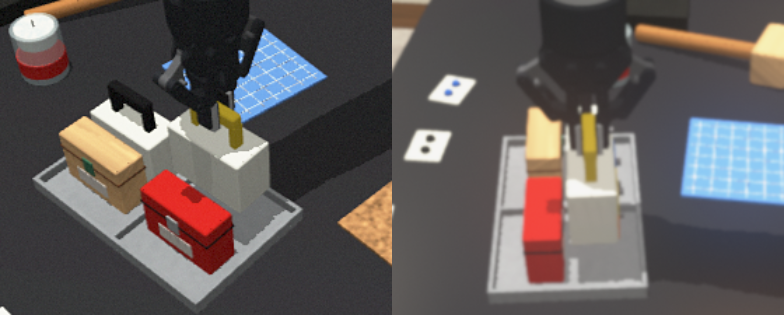

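The case hangs level in both views, clear of the red box, which has not moved. I'll carry it to the cork.

>>> send_path(steps="0,0,0,0,-0.096,0,0;0,0,0,0,-0.224,0,0;0,0,0,0,-0.32,0,0;0,0,0.68,0,0,0,0;0,0,0,0.192,-0.128,0,0;0,0,0,0.32,-0.224,0,0;0,0,0,0.384,-0.2656,0,0;0,0,0,0.384,-0.272,0,0;0,0,0,0.384,-0.272,0,0;0,0,0,0.384,-0.256,0,0;0,0,0,0.32,-0.224,0,0;0,0,0,0.256,-0.176,0,0;0,0,0,0.16,-0.112,0,0;0,0,0,0.096,-0.064,0,0;0,0,0,0,0,0,0;0,0,0,0,0,0.32,0;0,0,0,0,0,0.256,0;0,0,0,0,0,0.192,0;0,0,0,0,0,0,0;0,0,0,0,0,0,0", grip_n=50)

```text
t: 6.3
tool_pos: [439.5, 176.4, 176.3]
tcp_rot: [180.0, -0.0, 92.1]
wrist_force: [0.6, 0.1, -3.8]
width: 0.151
finger_force: 49.0
```

Scaled: 1 mm is 0.016, 6 mm is 0.096.

>>> send_path(steps="0,0,0,0,0,0.096,0;0,0,0,0,0,0.064,0;0,0,0,0,0,0.016,0;0,0,0,0,0,0,0;0,0,0,0,0,0,0")

```text
t: 6.92
tool_pos: [439.1, 176.5, 165.0]
tcp_rot: [180.0, -0.0, 92.1]
wrist_force: [1.4, 0.6, -3.6]
width: 0.153
finger_force: 49.0
```

```bash
python3 - <<'E'
from workcell import arm
import cv2,numpy as np
f=arm.grab_frame("scene");g=arm.grab_frame("side")
a=cv2.resize(f["img"][130:365,250:530],None,fx=1.4,fy=1.4);b=cv2.resize(g["img"][170:405,250:530],None,fx=1.4,fy=1.4)
cv2.imwrite("pics/cork.png",np.hstack([a,b])[:,:,::-1])
E
```

```text
(no output)
```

View pics/cork.png

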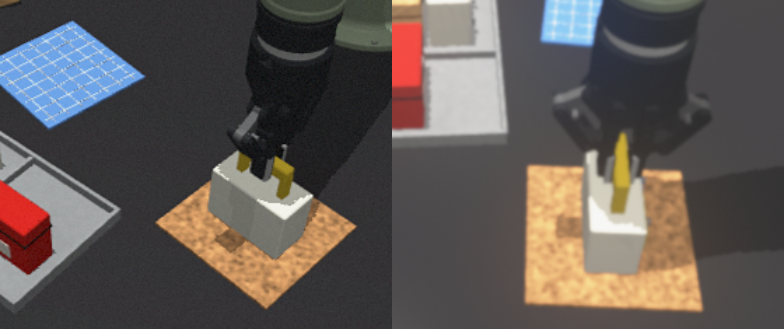

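The case is upright over the middle of the cork, just above contact. I'll ease it down.

Scaled: 0.7 mm is 0.0112.

>>> send_path(steps="0,0,0,0,0,0.0112,0;0,0,0,0,0,0.0112,0;0,0,0,0,0,0,0;0,0,0,0,0,0,0")

```text
t: 7.52
tool_pos: [439.0, 176.5, 163.5]
tcp_rot: [-180.0, -0.0, 92.1]
wrist_force: [-0.3, -0.4, -2.7]
width: 0.156
finger_force: 49.1
```

>>> send_path(steps="0,0,0,0,0,0.0112,0;0,0,0,0,0,0.0064,0;0,0,0,0,0,0,0;0,0,0,0,0,0,0")

```text
t: 8.02
tool_pos: [439.1, 176.5, 163.4]
tcp_rot: [180.0, -0.0, 92.1]
wrist_force: [-3.6, 0.1, 9.6]
width: 0.153
finger_force: 50.7
```

Contact made. I'll release, rise and go above the red box.

Scaled: 35 mm is 0.56, -15 mm is -0.24, -6.8 degrees is -0.68.

>>> send_path(steps="0,0,0,0,0,-0.0112,0.25;0,0,0,0,0,0,0.6;0,0,0,0,0,0,0.6;0,0,0,0,0,0,0.6;0,0,0,0,0,-0.16,0.6;0,0,0,0,0,-0.32,0.6;0,0,0,0,0,-0.4,0.6;0,0,0,0,0,-0.4,0.6;0,0,-0.68,0,0,0,0.8;0,0,0,-0.32,0.32,0,0.9;0,0,0,-0.5568,0.56,0,0.9;0,0,0,-0.5568,0.56,0,0.9;0,0,0,-0.5568,0.56,0,0.9;0,0,0,-0.5568,0.56,0,0.9;0,0,0,-0.32,0.32,0,0.9;0,0,0,-0.24,0.248,0,0.9;0,0,0,0,0,0,0.9;0,0,0,0,0,0,0.9;0,0,0,0,0,0,0.9")

```text
t: 10.4
tool_pos: [661.4, 15.6, 243.4]
tcp_rot: [-180.0, -0.0, 98.9]
wrist_force: [1.0, 0.3, 0.3]
width: 0.903
finger_force: 0.0
```

```bash
python3 - <<'E'
from workcell import arm
import cv2,numpy as np
f=arm.grab_frame("scene");w=arm.grab_frame("wrist")
a=cv2.resize(f["img"],(400,300),interpolation=cv2.INTER_AREA);b=cv2.resize(w["img"],(400,300),interpolation=cv2.INTER_AREA)
cv2.imwrite("pics/red.png",np.hstack([a,b])[:,:,::-1])
E
```

```text
(no output)
```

View pics/red.png

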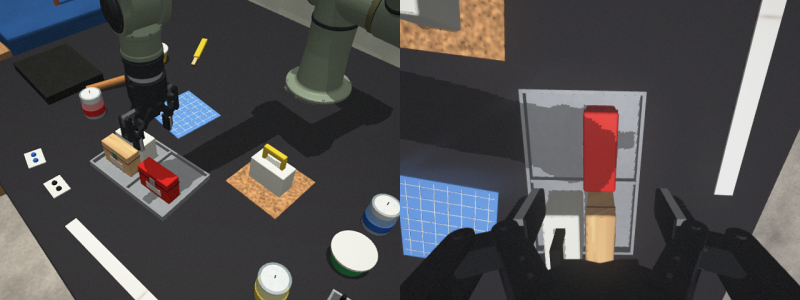

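The scene view shows the case standing free on the cork. In the wrist view the red box (col 200 of the half) is centred between the fingers, so I'll descend and grip.

>>> send_path(steps="0,0,0,0,0.0128,0.32,0.9;0,0,0,0,0,0.4,0.9;0,0,0,0,0,0.4,0.9;0,0,0,0,0,0.4,0.9;0,0,0,0,0,0.32,0.9;0,0,0,0,0,0.224,0.9;0,0,0,0,0,0.128,0.9;0,0,0,0,0,0,0.9;0,0,0,0,0,0,0.9;0,0,0,0,0,0,0.6;0,0,0,0,0,0,0;0,0,0,0,0,0,0;0,0,0,0,0,0,0;0,0,0,0,0,0,0;0,0,0,0,0,0,0", grip_n=45)

```text
t: 12.38
tool_pos: [663.1, 14.9, 106.7]
tcp_rot: [180.0, 0.0, 98.9]
wrist_force: [-1.5, -0.6, 5.9]
width: 0.462
finger_force: 46.2
```

>>> send_path(steps="0,0,0,0,0,-0.064,0;0,0,0,0,0,-0.16,0;0,0,0,0,0,-0.288,0;0,0,0,0,0,-0.288,0;0,0,0,0,0,-0.224,0;0,0,0,0,0,-0.096,0;0,0,0,0,-0.16,0,0;0,0,0,0,-0.32,0,0;0,0,0,0,-0.4,0,0;0,0,0,0,-0.4,0,0;0,0,0,0,-0.4,0,0;0,0,0,0,-0.4,0,0;0,0,0,0,-0.4,0,0;0,0,0,0,-0.32,0,0;0,0,0,0,-0.24,0,0;0,0,0,0,0,0,0;0,0,0.56,0,0,0,0;0,0,0.56,0,0,0,0;0,0,0,0,0,0,0;0,0,0,0,0,0,0")

```text
t: 14.88
tool_pos: [475.7, -14.4, 176.0]
tcp_rot: [180.0, -0.0, 87.8]
wrist_force: [-0.4, -0.1, -3.0]
width: 0.464
finger_force: 45.7
```

Scaled: -1 mm is -0.016, -24 mm is -0.384.

>>> send_path(steps="0,0,0,-0.16,-0.048,0,0;0,0,0,-0.32,-0.08,0,0;0,0,0,-0.384,-0.08,0,0;0,0,0,-0.384,-0.08,0,0;0,0,0,-0.384,-0.08,0,0;0,0,0,-0.384,-0.08,0,0;0,0,0,-0.32,-0.08,0,0;0,0,0,-0.192,-0.0384,0,0;0,0,0,-0.0896,-0.016,0,0;0,0,0,0,0,0,0;0,0,0,0,0,0.32,0;0,0,0,0,0,0.32,0;0,0,0,0,0,0.224,0;0,0,0,0,0,0.128,0;0,0,0,0,0,0,0;0,0,0,0,0,0,0")

```text
t: 16.88
tool_pos: [432.7, -176.6, 114.5]
tcp_rot: [180.0, 0.0, 87.7]
wrist_force: [-0.2, 0.4, -2.1]
width: 0.464
finger_force: 45.9
```

```bash
python3 - <<'E'
from workcell import arm
import cv2,numpy as np
f=arm.grab_frame("scene");g=arm.grab_frame("side")
a=cv2.resize(f["img"][80:315,170:450],None,fx=1.4,fy=1.4);b=cv2.resize(g["img"][60:295,280:560],None,fx=1.4,fy=1.4)
cv2.imwrite("pics/mat.png",np.hstack([a,b])[:,:,::-1])
E
```

```text
(no output)
```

View pics/mat.png

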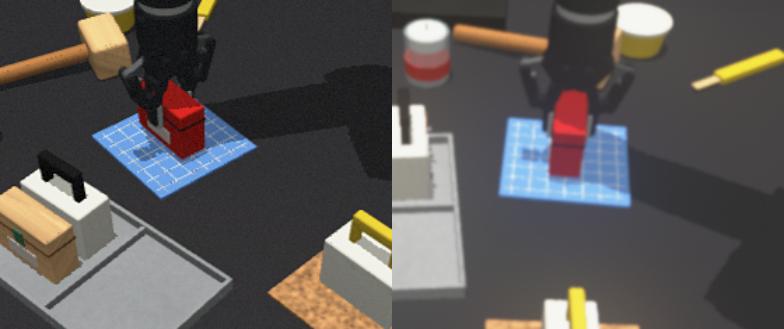

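The red box is upright and centred, just above the mat. I'll lower it to contact.

Scaled: 2 mm is 0.032, 1 mm is 0.016.

>>> send_path(steps="0,0,0,0,0,0.08,0;0,0,0,0,0,0.032,0;0,0,0,0,0,0.016,0;0,0,0,0,0,0.0112,0;0,0,0,0,0,0,0;0,0,0,0,0,0,0")

```text
t: 17.73
tool_pos: [432.2, -176.4, 105.6]
tcp_rot: [-180.0, -0.0, 87.7]
wrist_force: [-2.9, 1.1, 5.2]
width: 0.462
finger_force: 46.5
```

Scaled: -30 mm is -0.48, -25 mm is -0.4.

>>> send_path(steps="0,0,0,0,0,0,0.6;0,0,0,0,0,0,0.8;0,0,0,0,0,0,0.9;0,0,0,0,0,0,0.9;0,0,0,0,0,-0.096,0.9;0,0,0,0,0,-0.256,0.9;0,0,0,0,0,-0.4,0.9;0,0,0,0,0,-0.48,0.9;0,0,0,0,0,-0.48,0.9;0,0,0,0,0,-0.48,0.9;0,0,0,0,0,-0.32,0.9;0,0,0,0,0,0,0.9;0,0,0,0,0,0,0.9;0,0,0,0,0,0,0.9")

```text
t: 19.48
tool_pos: [431.7, -176.1, 261.3]
tcp_rot: [-179.9, -0.1, 87.7]
wrist_force: [-0.3, 0.6, -1.1]
width: 0.901
finger_force: 0.0
```

```bash
python3 - <<'E'
from workcell import arm
import cv2,numpy as np
f=arm.grab_frame("scene");g=arm.grab_frame("side")
a=cv2.resize(f["img"],(400,300),interpolation=cv2.INTER_AREA);b=cv2.resize(g["img"],(400,300),interpolation=cv2.INTER_AREA)
cv2.imwrite("pics/end.png",np.hstack([a,b])[:,:,::-1])
E
```

```text
(no output)
```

View pics/end.png

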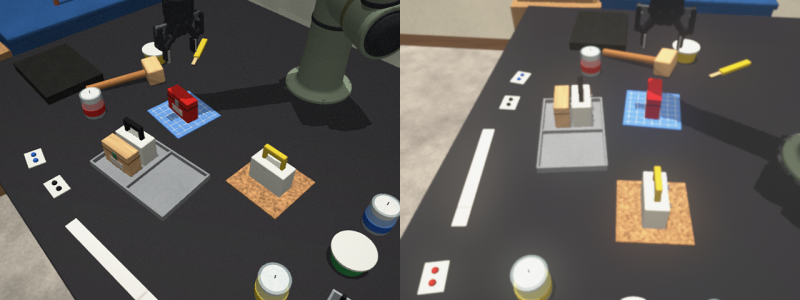

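Both views show the red box upright at the middle of the mat, the case upright at the middle of the cork, and the gripper clear of everything. Handing in.

```bash
python3 -c "
from workcell import arm
print(arm.hand_in())"
```

```text
the job is handed in; nothing more can be done
None
```

The bead case stands upright in the middle of the cork pad and the red stamp box upright in the middle of the blue mat; both are released, and the job was handed in at about 20 s (no verdict was returned).

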